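# Fit the mast socket on the antenna rotator

## Robot

A 7-joint arm with a two-finger parallel gripper is mounted at the origin on the work surface. World frame = base frame: x ahead of the robot, y to its left, z up, the work surface at z = 0. Lengths are in m, angles in rad, forces in N, time in s.
With the tool pointing down it reaches from about 0.35 to 0.9 m from the base axis. Payload 7.2 kg.
Tool frame: the origin (TCP) lies on the centre line of the jaws, within the pads' length; the fingertips stand 22 mm ahead of it and the grasp point (between the pads) lies 3 mm ahead of it; z points along the fingers, y is the direction in which the jaws open and shut (so a half turn about z gives the same grasp; the last joint's range is limited). The gripper opens to 88 mm and grips with 3 to 60 N. Pads are 20 mm wide; open, the fingers measure 115 mm over their backs; the gripper's body (75 mm by 178 mm) begins 61 mm behind the grasp point.
Start: joints at [-1.25, 0.411, -0.013, 1.596, 0.006, 1.134, -0.082], TCP at [0.237, 0.578, 0.245] pointing down, gripper open.
Joint ranges: [-2.95, 2.95], [-0.29, 1.99], [-1.47, 1.44], [0.14, 2.54], [-1.03, 4.17], [0.13, 1.85], [-2.86, 2.86]. Speed limits (rad/s): [2.39, 2.39, 3.01, 3.01, 3.14, 3.14, 3.14].

## Interface

Orientations are given as [roll, pitch, yaw] about the fixed x, y, z axes, in that order (R = Rz(yaw) Ry(pitch) Rx(roll)).
In Python, from station import arm gives the robot as it stands.
- The arm moves only by the tool arm_command, never from a script. Its argument "motion" is a list of rows, each a list of 3 entries, a list of its own where there are three numbers: the shift along the tool's x, y, z as a fraction of full scale, then the turn, a rotation vector about the tool's x, y, z as a fraction of full scale, then the closure, from -1 (fully open) to 1 (shut). A call has 1 to 8 rows; each row shifts and turns the pose as measured when the row begins, along the tool's axes as they then stand; what a row does not reach is not made up. Full scale, the value 1, is 0.8 m for a shift and 180 degrees for a turn. A row lasts 1/10 s, in which the tool goes at most 50 mm and 8.59 degrees, less where a joint would pass 70% of its speed; a pose out of reach is approached as far as the arm can. A call with a number of a shift or a turn outside -1 to 1 is refused whole. A call with a gripper value outside its range is refused whole. The fingers move at their own pace and stop on an object; "newtons" is the grip in N (left out, the last holds). Time passes only in rows, so rows that do not move let the fingers close. It gives the time, the measured TCP pose, the force and the opening at its end, in the units of the state.
- arm.state(): the state, without advancing time (a new reading comes with each control period).
- arm.camera(name): name is "scene" or "top" or "wrist"; returns a dict with "image" (420x560x3 uint8, red, green, blue), "fx", "fy", "cx", "cy" (pixels), "k1" (the pictures are not rectified: a ray, as slopes to the right and down, at radius r is drawn at 1 + k1 r^2 times it, then the intrinsics apply), "rvec" (rotation vector, rad) and "tvec" (3), from world to camera coordinates, as OpenCV has them. Camera axes: x right, y down, z forward; pixel columns grow to the right and rows downward; lengths in m; the calibration is good to about 2 mm. A picture is of the moment at which its call begins. There is no depth.
- arm.finish_job(): hands the job in, once; it reports no verdict.
Trained networks look in the newest picture that a camera, given by its name, has taken for a name from the list of things; names that differ only in an ending like _2 or _b are one class to them, and where a whole thing is asked for, a point or a joint stands for the part that bears it (a point fixed in the world has none). Each returns a list of dicts, best first, with "conf" (0 to 1); they miss things now and then, are a little off and sometimes report something else, mostly with a low value. They report only what shows in the picture. A call takes as long as a camera call. They do not tell look-alikes from the thing itself.
- arm.masks_of(label, camera): "mask" (420x560 bool, what is visible of it) and "at" ([column, row] in pixels, amid what is visible of it).
The state is a dict: "clock": time; "joint_positions": joint angles; "joint_vel": joint speeds; "tau": joint torques, N m; "eef_pos": TCP position; "tool_rot": TCP orientation; "wrist_force": force on the tool from outside, world axes, zero at the start; "wrist_torque": the same for the moment, N m; "finger_gap": finger opening in m.
Only numpy, scipy, OpenCV 4.12 (cv2) and the standard library are available. Lean on these libraries where they do the work, as an engineer would, in place of code of your own. Each camera call takes 0.05 s, during which the arm holds its last target.

## Task

Fit the aluminium mast socket on top of the antenna rotator: set its bore over the spigot, turn it with only a light load until all five holes find the studs, slide it down fully home so that its plate sits flat on the turntable, and let go. Never force, knock or drop it on the studs, and leave everything else on the desk where it is.

Things in the scene. Friction and masses are not known exactly. Their poses are not given: they have to be found in the camera images.
- socket_mid (a point): Mast socket, loose, bare aluminium, 0.35 to 0.55 kg: round plate 124 mm across, 10 mm thick, with a plain tube (outside 48 mm, bore 42 mm right through the plate) upright on it, the place to grip. 90 mm tall. This point: on the axis, 45 mm above the underside. z up along the axis, x points over one of the five holes.
- socket_plate (a point): Centre of the underside of the socket's plate, same axes as socket_mid. The plate has five alike bolt holes, 11 mm wide, 72 degrees apart, centred 46 mm from the axis; any hole may go on any stud. Fully home, this point meets rotator_face.
- rotator_face (a point): Antenna rotator, a grey-green motor case 162 mm across on a 180 mm square steel plate fixed to the desk. This point: centre of its flat top face (the turntable, 136 mm across), 150 mm above the desk, on which the socket's plate must sit. z up; x, y are those of the square plate. It bears at most 60 N, knocks included: meet the studs at 20 mm/s or slower; 4 to 8 N of push is plenty.
- spigot_top (a point): Top of the steel spigot in the middle of the rotator's face: 40.4 mm in diameter, 34 mm high, its top 6 mm tapered to 33 mm across. It centres the socket's bore with 0.8 mm of play all round as soon as the plate's underside is less than 28 mm above the face.
- stud_ring (a point): Middle of the ring of five brass studs, level with their tips, 20 mm above the face: studs 8 mm in diameter, tips bevelled by 1.5 mm, 72 degrees apart, 46 mm from the axis. Their bearing is NOT given by this point's axes and is not measured: see it, or feel for it (up to 72 degrees of turning). The turntable is gear-locked and does not turn. Holes pass within about 2 degrees, the bevels help from 3.
- mug: Bystander: white ceramic mug, 82 mm across, 95 mm tall, stands towards the far edge. Leave it where it is. Origin at the middle of its underside.
- bottle: Bystander: blue drinking bottle with black cap, 90 mm across, 205 mm tall, stands towards the far edge. Leave it where it is. Origin at the middle of its underside.
- spanner: Bystander: steel combination spanner, 170 mm long, lies in the middle. Leave it where it is. Origin at the middle of its underside.
- nut_tray: Bystander: small orange tray, 100 x 75 x 22 mm, with the five brass nuts, in the middle. Leave it where it is. Origin at the middle of its underside.
- fist_mic: Bystander: black hand microphone, 115 x 60 x 28 mm, lies in front of the robot base. Leave it where it is. Origin at the middle of its underside.
- handheld: Bystander: black handheld radio, 58 x 115 x 34 mm with a 140 mm rubber aerial, lying on its back towards the far edge. Leave it where it is. Origin at the middle of its underside.
- mast_clamp: Bystander: half mast clamp, 105 x 35 x 20 mm, with its U-bolt, lying on the left. Leave it where it is. Origin at the middle of its underside.
There are look-alikes about, which are no part of the job. What is shaped like the part that bears socket_mid but brown is not meant.

How it is judged:
At the end, for the whole second after the job is handed in: The mast socket sits upright on the rotator with its plate flat on the turntable, all five studs through its holes: its mid-point within 3 mm of 45 mm above the face (that is, fully home), its axis within 4 mm and 2 degrees of the rotator's, and it is released (z of socket_mid in the frame of rotator_face between 0.042 and 0.048 m and horizontal distance between socket_mid and rotator_face below 0.004 m and angle between the z axis of socket_mid and the z axis of rotator_face, either way round below 0.035 rad and angle between socket_mid's own z axis and vertical below 0.1 rad); the robot touches nothing.
It fails at once if the rotator is pressed or struck with more than 60 N (contact force between rotator and anything else above 60 N).
It fails at once if a bystander is moved by more than 25 mm (distance of any of mug, bottle, spanner, nut_tray, fist_mic, handheld, mast_clamp from where it was at the start of the episode above 0.025 m).
It also fails if it takes over 69 s, if anything falls off the work surface, if the arm or the gripper's body presses on something with over 40 N, if the wrist force passes 120 N, or if a joint passes its speed limit or range.

## Working session

There is one attempt and no reset: what is moved stays moved. The work goes in short steps, Python scripts to look and compute and a tool call to move; the robot and the scene stay as the last step left them, time stands still between calls to the robot, and variables do not carry over. Pictures are saved under pics/ and viewed, and the job is handed in when it is done.

Besides the shell and the picture viewer there is one more tool, called after ">>>" in YAML: its name, and indented under it one key for each argument. arm_command: Moves the arm, as the interface text tells. Its arguments: {"type":"object","properties":{"motion":{"type":"array"},"newtons":{"type":"number"}},"required":["motion"]}

```bash
ls; mkdir -p pics; python3 - <<'E'
from station import arm
import cv2,pickle
s=arm.state();print(s)
d={}
for c in["scene","top","wrist"]:
    r=arm.camera(c);d[c]=r;cv2.imwrite(f"pics/{c}0.png",r["image"][:,:,::-1])
    print(c,r["fx"],r["cx"],r["cy"],r["k1"],r["rvec"],r["tvec"])
    for l in ["socket_mid","rotator_face","spigot_top","stud_ring","socket_plate"]:
        try: print(l,[(round(m["conf"],2),m["at"],int(m["mask"].sum())) for m in arm.masks_of(l,c)])
        except Exception as e: print(l,e)
pickle.dump(d,open("d0.pkl","wb"))
E
```

```text
pics
{'clock': 0.0, 'joint_positions': array([-1.25021116,  0.41189757, -0.01271879,  1.59700556,  0.00562933,
        1.13428572, -0.08222068]), 'joint_vel': array([ 3.58665570e-04, -8.25330968e-04, -1.27249777e-03,  2.90111903e-04,
       -1.75594933e-03,  9.76941529e-05, -4.00025723e-04]), 'tau': array([-1.24691112e-03, -5.87941647e+01,  6.41019233e-01, -2.91077882e+01,
       -5.38658921e-02,  1.83592597e-02,  1.55543130e-04]), 'eef_pos': array([0.2367852 , 0.57792476, 0.24382622]), 'tool_rot': array([-3.14003796e+00,  1.34057025e-04,  2.75282998e+00]), 'wrist_force': array([ 0.58151383, -0.14105911, -0.29554674]), 'wrist_torque': array([-0.00525268,  0.0044133 , -0.00931927]), 'finger_gap': 0.08762950686397104}
scene 429.27862734640695 277.19295417561494 209.10430685718947 -0.005560127366285441 [ 1.23641855  2.41084429 -0.86767879] [ 0.24769669 -0.32521882  1.50298162]
socket_mid [(0.9, [375.4, 325.6], 2145), (0.66, [359.5, 211.5], 1409), (0.61, [289.2, 225.4], 1435), (0.57, [336.1, 255.3], 1738)]
rotator_face [(0.67, [207.9, 152.4], 3788), (0.48, [183.5, 264.4], 1331)]
spigot_t
[... 340 characters left out ...]
.58594944 1.45147208]
socket_mid [(0.95, [276.4, 233.1], 1006), (0.86, [179.7, 192.8], 888), (0.82, [243.9, 273.6], 1057), (0.81, [232.4, 221.9], 1036), (0.27, [313.1, 185.8], 620)]
rotator_face [(0.68, [383.8, 246.1], 2934)]
spigot_top [(0.97, [383.6, 247.8], 3043)]
stud_ring [(0.57, [387.4, 249.2], 3162), (0.39, [314.2, 188.7], 708)]
socket_plate [(0.88, [277.1, 228.7], 1049), (0.63, [245.5, 278.1], 1055), (0.63, [181.5, 196.6], 972), (0.43, [154.8, 248.8], 502)]
wrist 342.8750385755964 277.05474298908644 214.0455069491199 -0.05166665659833174 [-2.42998103 -1.63039625 -0.20526136] [-0.62617083 -0.02928323  0.38998704]
socket_mid []
rotator_face []
spigot_top []
stud_ring []
socket_plate []
```

View pics/scene0.png

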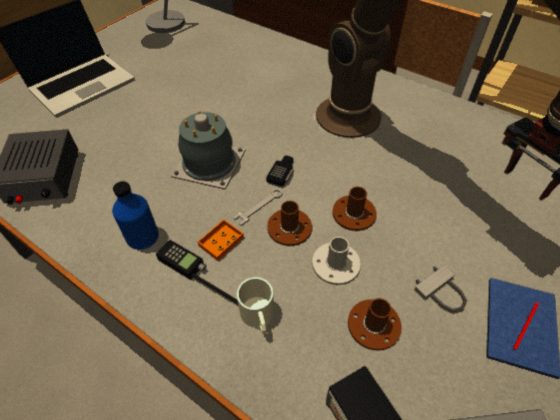

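View pics/top0.png

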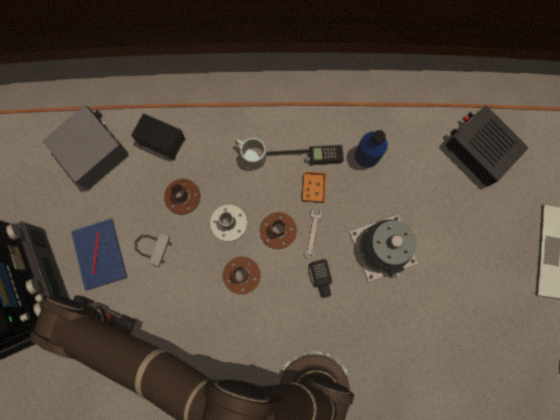

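View pics/wrist0.png

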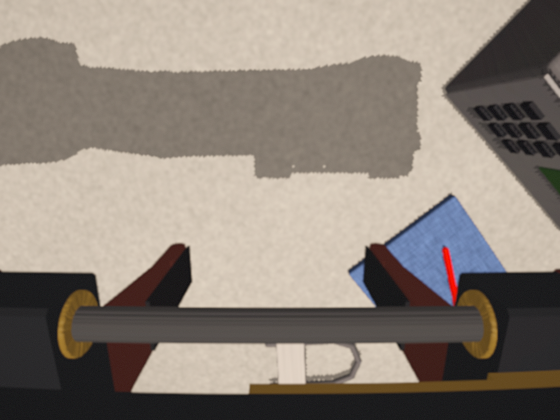

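Four candidates for the socket: brown ones at scene (290,222), (355,208), (376,323), and the bare aluminium one at scene (336,260) / top (229,222). Only the last fits the description. I'll confirm it in a crop and measure.

```bash
cat > h.py <<'E'
import numpy as np,cv2
from scipy.spatial.transform import Rotation as Ro
def cam(r):
    return Ro.from_rotvec(np.array(r["rvec"]).ravel()).as_matrix(),np.array(r["tvec"]).ravel()
def proj(r,P):
    R,t=cam(r);c=np.atleast_2d(P)@R.T+t
    s=c[:,:2]/c[:,2:];q=1+r["k1"]*(s**2).sum(1,keepdims=True)
    return s*q*[r["fx"],r["fy"]]+[r["cx"],r["cy"]]
def ray(r,uv):
    R,t=cam(r);d=(np.atleast_2d(uv)-[r["cx"],r["cy"]])/[r["fx"],r["fy"]]
    s=d.copy()
    for _ in range(20): s=d/(1+r["k1"]*(s**2).sum(1,keepdims=True))
    D=np.c_[s,np.ones(len(s))]@R
    return -R.T@t,D
def onz(r,uv,z):
    o,D=ray(r,uv);return o+D*((z-o[2])/D[:,2])[:,None]
def crop(r,x,y,w,h,k,fn,draw=[]):
    im=cv2.resize(r["image"][y:y+h,x:x+w,::-1],None,fx=k,fy=k,interpolation=cv2.INTER_CUBIC)
    for p,c in draw:
        for q in p: cv2.circle(im,(int((q[0]-x+.5)*k),int((q[1]-y+.5)*k)),1,c,-1)
    cv2.imwrite(fn,im)
def circ(c,rad,z,n=120):
    a=np.arange(n)*2*np.pi/n
    return np.c_[c[0]+rad*np.cos(a),c[1]+rad*np.sin(a),np.full(n,z)]
E
python3 - <<'E'
import pickle;from h import *
d=pickle.load(open("d0.pkl","rb"))
s,t=d["scene"],d["top"]
print(onz(t,[[228.5,222.5]],.01),onz(s,[[336,262]],.01))
print(onz(t,[[396,241]],.184),onz(s,[[202,118]],.184))
print(onz(t,[[390,244]],.15),onz(s,[[205,130]],.15))
for n,x,y in [("s",s,(300,230,80,60)),("t",t,(200,195,60,55))]:
    crop(x,*y,8,f"pics/c{n}0.png")
crop(s,160,100,90,60,8,"pics/rs0.png");crop(t,345,205,80,75,8,"pics/rt0.png")
E
```

```text
[[0.54319539 0.2737854  0.01      ]] [[0.54517797 0.2778148  0.01      ]]
[[ 0.45449089 -0.24101163  0.184     ]] [[ 0.45724909 -0.23546751  0.184     ]]
[[ 0.44961786 -0.23095001  0.15      ]] [[ 0.46387948 -0.2245253   0.15      ]]
```

View pics/cs0.png

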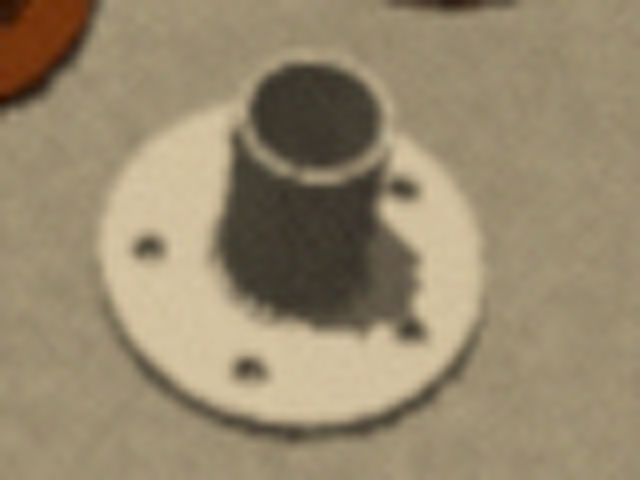

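View pics/ct0.png

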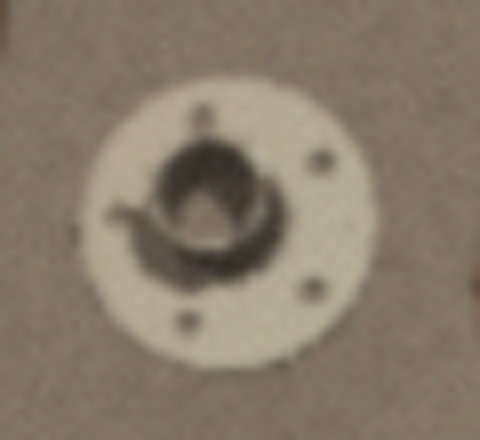

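View pics/rs0.png

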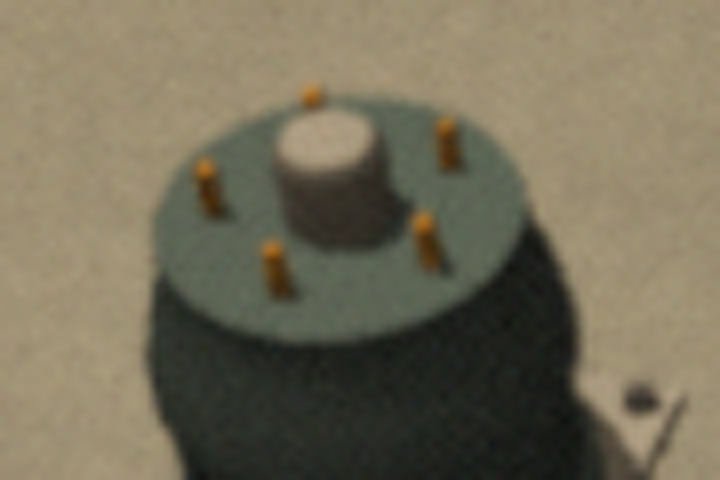

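View pics/rt0.png

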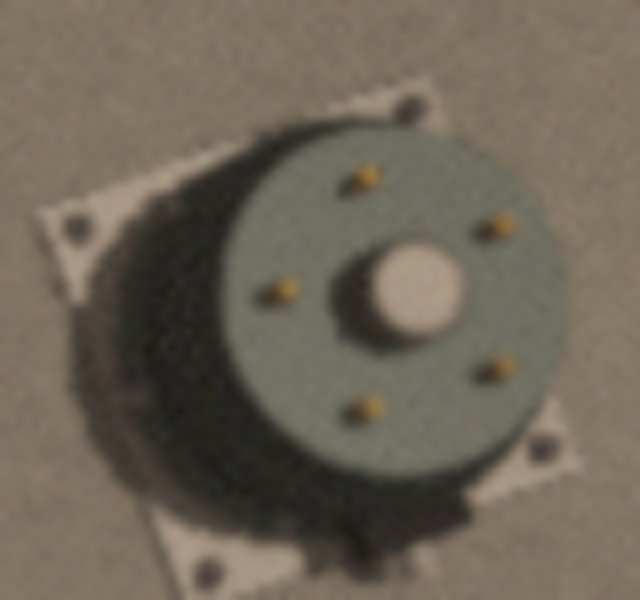

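The aluminium socket shows clearly in the crops, as do the five stud tips and the holes. I'll fit the positions and bearings.

```bash
cat > fit.py <<'E'
import pickle;from h import *
from scipy.optimize import least_squares
d=pickle.load(open("d0.pkl","rb"))
def P(a,o): return np.array(a,float)/8-.5+np.array(o)
def fit(obs,z,x0):
    def model(p): 
        a=p[2]+np.arange(5)*2*np.pi/5
        return np.c_[p[0]+.046*np.cos(a),p[1]+.046*np.sin(a),np.full(5,z)]
    def f(p):
        out=[]
        for v,ring,cp,cz in obs:
            q=proj(d[v],model(p))
            for o in ring: 
                e=q-o;out+=list(e[np.argmin((e**2).sum(1))])
            out+=list(proj(d[v],[p[0],p[1],cz])[0]-cp)
        return out
    best=min((least_squares(f,[*x0,a]) for a in np.radians([0,18,36,54])),key=lambda r:r.cost)
    return best.x[:2].round(4),round(np.degrees(best.x[2])%72,2),np.sqrt(np.mean(best.fun**2)).round(2)
rs=("scene",P([(313,92),(447,125),(206,167),(424,220),(272,248)],(160,100)),P((330,140),(160,100)),.184)
rt=("top",P([(369,176),(503,224),(288,289),(502,367),(372,405)],(345,205)),P((418,289),(345,205)),.184)
ss=("scene",P([(149,247),(249,369),(411,330),(404,188)],(300,230)),P((316,116),(300,230)),.09)
st=("top",P([(203,117),(321,160),(313,289),(188,321)],(200,195)),P((211,195),(200,195)),.09)
for o in([rs],[rt],[rs,rt]): print("rot",fit(o,.169,(.455,-.238)))
for o in([ss],[st],[ss,st]): print("soc",fit(o,.009,(.545,.276)))
E
python3 fit.py
```

```text
rot (array([ 0.4553, -0.2436]), np.float64(15.01), np.float64(0.19))
rot (array([ 0.4562, -0.2432]), np.float64(15.37), np.float64(0.16))
rot (array([ 0.4558, -0.2432]), np.float64(15.21), np.float64(0.2))
soc (array([0.5428, 0.2763]), np.float64(14.43), np.float64(0.19))
soc (array([0.5443, 0.275 ]), np.float64(14.9), np.float64(0.3))
soc (array([0.5435, 0.2758]), np.float64(14.91), np.float64(0.34))
```

Rotator axis is (0.456, -0.243) with studs at 15.2°. Socket is at (0.5435, 0.2758) with holes at 14.9°. So a yaw of about 90° can be kept throughout. First I'll turn the tool.

>>> arm_command:
  motion:
    - [[0, 0, 0], [0, 0, 0.047], -1]
    - [[0, 0, 0], [0, 0, 0.047], -1]
    - [[0, 0, 0], [0, 0, 0.047], -1]
    - [[0, 0, 0], [0, 0, 0.047], -1]
    - [[0, 0, 0], [0, 0, 0.047], -1]
    - [[0, 0, 0], [0, 0, 0.047], -1]
    - [[0, 0, 0], [0, 0, 0.047], -1]
    - [[0, 0, 0], [0, 0, 0.047], -1]

```text
clock: 1.7
eef_pos: [0.237, 0.5783, 0.2448]
tool_rot: [-3.141, -0.0, 1.55]
wrist_force: [-0.0, -0.3, 0.0]
finger_gap: 0.0876
```

>>> arm_command:
  motion:
    - [[-0.042, 0.0425, 0], [0, 0, -0.0067], -1]
    - [[-0.042, 0.0425, 0], [0, 0, 0], -1]
    - [[-0.042, 0.0425, 0], [0, 0, 0], -1]
    - [[-0.042, 0.0425, 0], [0, 0, 0], -1]
    - [[-0.042, 0.0425, 0], [0, 0, 0], -1]
    - [[-0.042, 0.0425, 0], [0, 0, 0], -1]
    - [[-0.042, 0.0425, 0], [0, 0, 0], -1]
    - [[-0.042, 0.0425, 0], [0, 0, 0], -1]

```text
clock: 2.5
eef_pos: [0.5095, 0.3078, 0.2437]
tool_rot: [-3.14, -0.005, 1.583]
wrist_force: [0.1, 0.5, -0.6]
finger_gap: 0.0878
```

>>> arm_command:
  motion:
    - [[0, 0, 0], [0, 0, 0], -1]
    - [[-0.03, 0.03, 0], [0, 0, 0], -1]
    - [[0, 0, 0], [0, 0, 0], -1]

```text
clock: 2.8
eef_pos: [0.5403, 0.2748, 0.2443]
tool_rot: [3.14, -0.003, 1.57]
wrist_force: [-0.0, -1.1, -0.3]
finger_gap: 0.0877
```

```bash
cat > look.py <<'E'
import sys,pickle;from h import *
from station import arm
n=sys.argv[1]; s=arm.state(); print({k:np.round(s[k],4) for k in("clock","eef_pos","tool_rot","wrist_force","wrist_torque","finger_gap","joint_positions")})
d={}
for c in sys.argv[2:]:
    r=arm.camera(c);d[c]=r;cv2.imwrite(f"pics/{c}{n}.png",r["image"][:,:,::-1])
pickle.dump(d,open(f"d{n}.pkl","wb"))
E
python3 look.py 1 wrist
```

```text
{'clock': np.float64(2.8), 'eef_pos': array([0.5403, 0.2748, 0.2443]), 'tool_rot': array([ 3.1397e+00, -2.7000e-03,  1.5697e+00]), 'wrist_force': array([-0.0266, -1.1354, -0.3233]), 'wrist_torque': array([-0.0833,  0.0381, -0.0523]), 'finger_gap': np.float64(0.0877), 'joint_positions': array([-0.8266,  0.3882,  0.3739,  1.6675, -0.1564,  1.1123, -0.4101])}
```

View pics/wrist1.png

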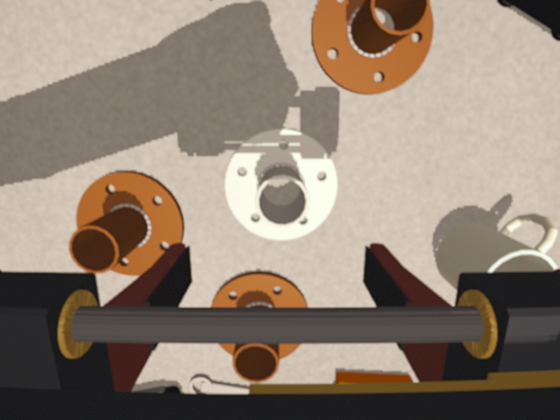

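The wrist view shows the white socket under the jaws at (281,185), its tube rim near (282,200), and brown ones around it. I'll cross-check the position with the wrist camera.

```bash
python3 - <<'E'
import pickle;from h import *
r=pickle.load(open("d1.pkl","rb"))["wrist"]
c=(.5435,.2758)
a=np.radians(14.9)+np.arange(5)*2*np.pi/5
H=np.c_[c[0]+.046*np.cos(a),c[1]+.046*np.sin(a),np.full(5,.01)]
crop(r,210,115,140,135,5,"pics/w1c.png",[(proj(r,circ(c,.062,.01)),(0,0,255)),(proj(r,circ(c,.024,.09)),(0,255,0)),(proj(r,H),(255,0,0))])
print(onz(r,[[281,185.]],.01))
E
```

```text
[[0.54473035 0.28137568 0.01      ]]
```

View pics/w1c.png

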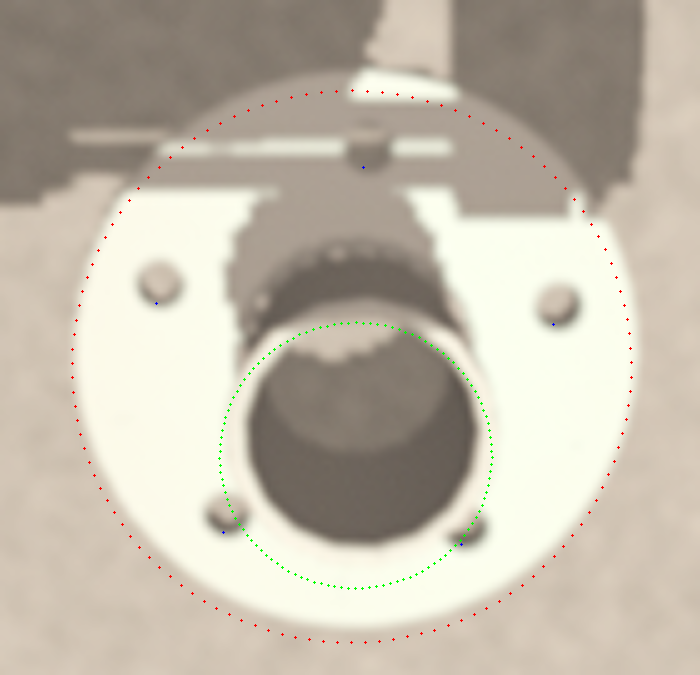

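>>> arm_command:
  motion:
    - [[0.003, 0.004, 0.03], [0, 0, 0], -1]
    - [[0, 0, 0.03], [0, 0, 0], -1]
    - [[0, 0, 0.03], [0, 0, 0], -1]
    - [[0, 0, 0], [0, 0, 0], -1]
    - [[0, 0, 0], [0, 0, 0], -1]

```text
clock: 3.35
eef_pos: [0.539, 0.2864, 0.1713]
tool_rot: [3.141, -0.009, 1.578]
wrist_force: [-0.6, -0.5, 1.0]
finger_gap: 0.0877
```

```bash
python3 look.py 2 wrist scene top; python3 - <<'E'
import pickle;from h import *
r=pickle.load(open("d2.pkl","rb"))["wrist"]
c=(.5435,.2758)
crop(r,170,90,220,170,3.6,"pics/w2c.png",[(proj(r,circ(c,.062,.01)),(0,0,255)),(proj(r,circ(c,.024,.09)),(0,255,0)),(proj(r,circ(c,.021,.09)),(0,255,0))])
E
```

```text
{'clock': np.float64(3.35), 'eef_pos': array([0.539 , 0.2864, 0.1713]), 'tool_rot': array([ 3.1415, -0.0085,  1.5779]), 'wrist_force': array([-0.6136, -0.4618,  1.0433]), 'wrist_torque': array([-0.1045,  0.031 , -0.0132]), 'finger_gap': np.float64(0.0877), 'joint_positions': array([-0.8164,  0.4662,  0.3459,  1.7358, -0.1951,  0.9684, -0.3871])}
```

View pics/w2c.png

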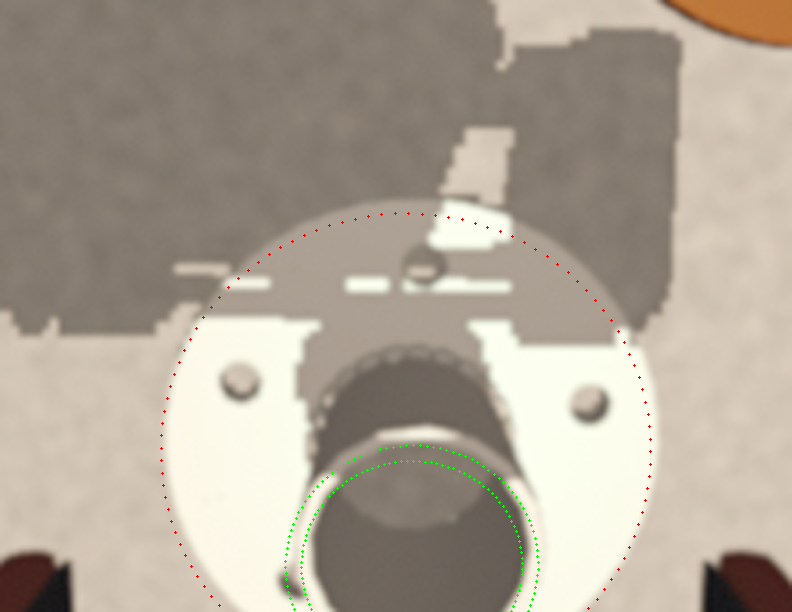

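View pics/scene2.png

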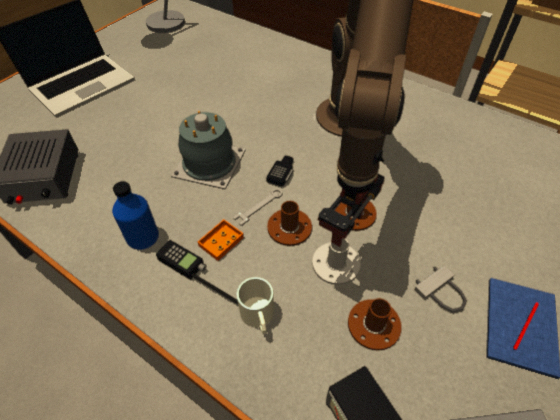

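The last move drifted by 10 mm in y, so I'll correct it and hold to see it settle.

>>> arm_command:
  motion:
    - [[-0.011, 0.007, 0], [0, 0, 0], -1]
    - [[0, 0, 0], [0, 0, 0], -1]
    - [[0, 0, 0], [0, 0, 0], -1]

```text
clock: 3.8
eef_pos: [0.5469, 0.2771, 0.1746]
tool_rot: [3.137, -0.011, 1.577]
wrist_force: [-0.2, -0.0, -0.3]
finger_gap: 0.0878
```

>>> arm_command:
  motion:
    - [[0, -0.003, 0.01], [0, 0, 0], -1]
    - [[0, 0, 0.01], [0, 0, 0], -1]
    - [[0, 0, 0.01], [0, 0, 0], -1]
    - [[0, 0, 0.01], [0, 0, 0], -1]

```text
clock: 4.2
eef_pos: [0.5451, 0.2775, 0.1413]
tool_rot: [3.135, -0.013, 1.577]
wrist_force: [0.1, 0.1, 0.7]
finger_gap: 0.088
```

>>> arm_command:
  motion:
    - [[0, -0.002, 0.0115], [0.002, -0.004, 0.002], -1]
    - [[0, 0, 0.0115], [0, 0, 0], -1]
    - [[0, 0, 0.0115], [0, 0, 0], -1]
    - [[0, 0, 0.0115], [0, 0, 0], -1]
    - [[0, 0, 0.0115], [0, 0, 0], -1]
    - [[0, 0, 0.0115], [0, 0, 0], -1]
    - [[0, 0, 0.0115], [0, 0, 0], -1]
    - [[0, 0, 0], [0, 0, 0], -1]

```text
clock: 5.0
eef_pos: [0.5417, 0.2772, 0.0681]
tool_rot: [-3.138, 0.003, 1.57]
wrist_force: [-0.0, -0.1, -0.0]
finger_gap: 0.0881
```

```bash
python3 look.py 3 wrist
```

```text
{'clock': np.float64(5.0), 'eef_pos': array([0.5417, 0.2772, 0.0681]), 'tool_rot': array([-3.1377,  0.0034,  1.5705]), 'wrist_force': array([-0.0284, -0.0503, -0.0485]), 'wrist_torque': array([-0.1093,  0.0476, -0.0143]), 'finger_gap': np.float64(0.0881), 'joint_positions': array([-0.7754,  0.5978,  0.3093,  1.8058, -0.2445,  0.7806, -0.3412])}
```

View pics/wrist3.png

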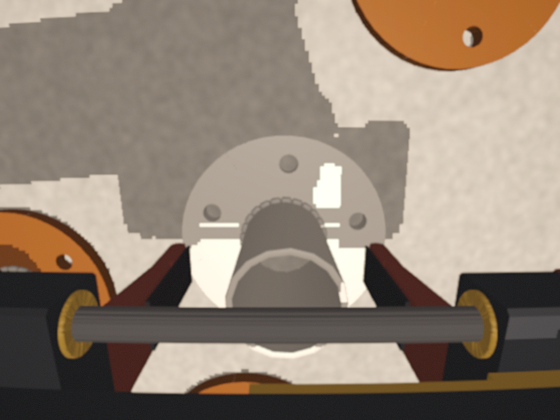

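The tube stands between the pads, about 2 mm off centre. I'll close gently.

>>> arm_command:
  motion:
    - [[0, 0.002, 0], [0, 0, 0], 0.0]
    - [[0, 0, 0], [0, 0, 0], 0.3]
    - [[0, 0, 0], [0, 0, 0], 0.5]
    - [[0, 0, 0], [0, 0, 0], 1]
    - [[0, 0, 0], [0, 0, 0], 1]
    - [[0, 0, 0], [0, 0, 0], 1]
    - [[0, 0, 0], [0, 0, 0], 1]
    - [[0, 0, 0], [0, 0, 0], 1]
  newtons: 35

```text
clock: 5.85
eef_pos: [0.5452, 0.2777, 0.0707]
tool_rot: [-3.141, 0.001, 1.57]
wrist_force: [0.1, -1.4, -0.7]
finger_gap: 0.0484
```

>>> arm_command:
  motion:
    - [[0, 0, -0.01], [0, 0, 0], 1]
    - [[0, 0, -0.02], [0, 0, 0], 1]
    - [[0, 0, -0.03], [0, 0, 0], 1]
    - [[0, 0, -0.04], [0, 0, 0], 1]
    - [[0, 0, -0.05], [0, 0, 0], 1]
    - [[0, 0, -0.05], [0, 0, 0], 1]
    - [[0, 0, -0.04], [0, 0, 0], 1]
    - [[0, 0, -0.02], [0, 0, 0], 1]

```text
clock: 6.65
eef_pos: [0.5401, 0.2754, 0.2817]
tool_rot: [-3.126, 0.011, 1.57]
wrist_force: [0.3, 0.2, -4.6]
finger_gap: 0.0481
```

```bash
python3 look.py 4 scene wrist
```

```text
{'clock': np.float64(6.65), 'eef_pos': array([0.5401, 0.2754, 0.2817]), 'tool_rot': array([-3.1259,  0.0112,  1.5695]), 'wrist_force': array([ 0.2555,  0.1665, -4.6462]), 'wrist_torque': array([-0.0151, -0.0502,  0.0112]), 'finger_gap': np.float64(0.0481), 'joint_positions': array([-0.8359,  0.3724,  0.3865,  1.6003, -0.1437,  1.2167, -0.4222])}
```

View pics/scene4.png

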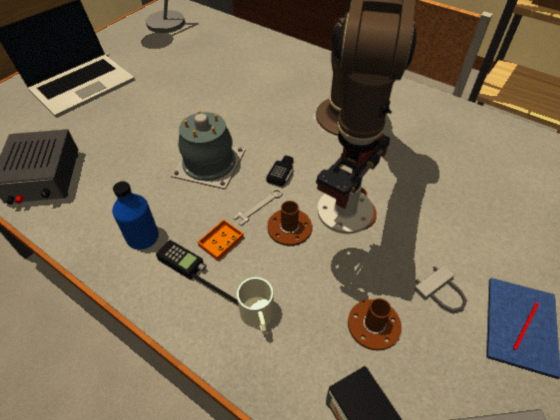

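View pics/wrist4.png

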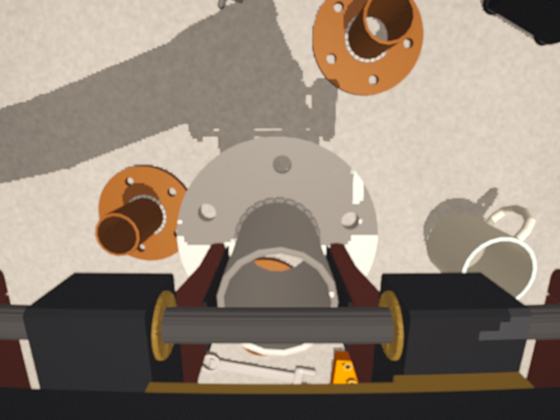

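The socket is held (4.6 N, about 0.47 kg) and upright, with its underside near z 0.21. I'll carry it across.

>>> arm_command:
  motion:
    - [[-0.01, 0, -0.01], [-0.005, 0.0035, 0], 1]
    - [[-0.025, -0.004, -0.01], [0, 0, 0], 1]
    - [[-0.04, -0.008, -0.005], [0, 0, 0], 1]
    - [[-0.05, -0.01, 0], [0, 0, 0], 1]
    - [[-0.055, -0.01, 0], [0, 0, 0], 1]
    - [[-0.055, -0.01, 0], [0, 0, 0], 1]
    - [[-0.055, -0.01, 0], [0, 0, 0], 1]
    - [[-0.055, -0.01, 0], [0, 0, 0], 1]

```text
clock: 7.55
eef_pos: [0.4808, -0.0148, 0.2955]
tool_rot: [-3.13, 0.004, 1.575]
wrist_force: [1.3, 0.3, -4.8]
finger_gap: 0.048
```

>>> arm_command:
  motion:
    - [[-0.05, -0.005, -0.005], [-0.003, 0.001, 0], 1]
    - [[-0.05, -0.005, 0], [0, 0, 0], 1]
    - [[-0.05, -0.005, 0], [0, 0, 0], 1]
    - [[-0.045, -0.005, 0], [0, 0, 0], 1]
    - [[-0.03, -0.003, 0], [0, 0, 0], 1]
    - [[-0.015, 0, 0], [0, 0, 0], 1]
    - [[-0.005, 0, 0], [0, 0, 0], 1]
    - [[0, 0, 0], [0, 0, 0], 1]

```text
clock: 8.35
eef_pos: [0.441, -0.2352, 0.2962]
tool_rot: [-3.13, -0.003, 1.55]
wrist_force: [-0.3, 0.6, -4.8]
finger_gap: 0.0484
```

```bash
python3 look.py 5 scene wrist top
```

```text
{'clock': np.float64(8.35), 'eef_pos': array([ 0.441 , -0.2352,  0.2962]), 'tool_rot': array([-3.1300e+00, -2.6000e-03,  1.5505e+00]), 'wrist_force': array([-0.2548,  0.6199, -4.7727]), 'wrist_torque': array([-0.009 ,  0.0198, -0.0111]), 'finger_gap': np.float64(0.0484), 'joint_positions': array([-0.2243,  0.1722,  0.7158,  1.8488, -0.119 ,  1.1765,  0.5111])}
```

View pics/scene5.png

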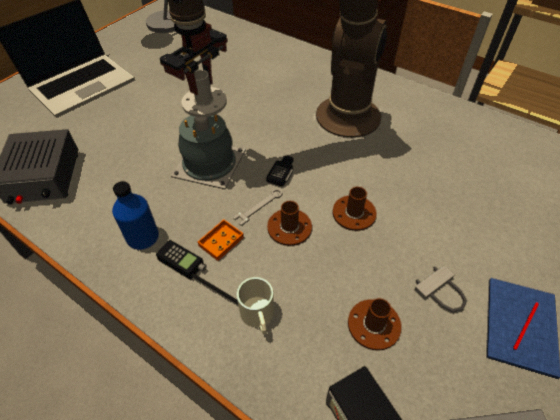

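View pics/wrist5.png

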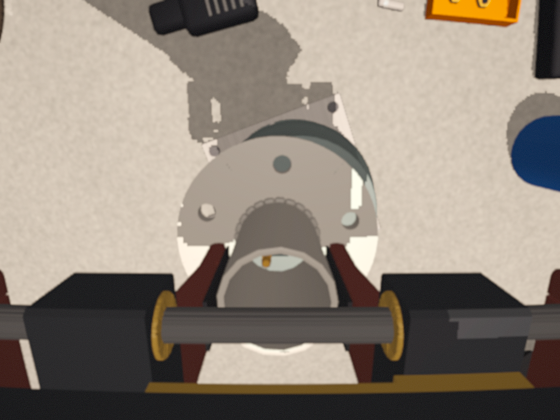

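View pics/top5.png

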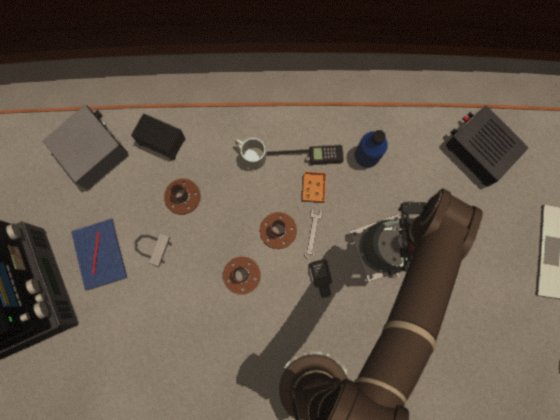

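```bash
python3 - <<'E'
import pickle;from h import *
r=pickle.load(open("d5.pkl","rb"))["scene"]
crop(r,155,50,90,75,8,"pics/s5c.png")
for off in(-.002,.002):
    c=np.array([.441,-.2352+off]);zb=.2962-.0707
    a=np.radians(14.9-1.1)+np.arange(5)*2*np.pi/5
    H=np.c_[c[0]+.046*np.cos(a),c[1]+.046*np.sin(a),np.full(5,zb+.01)]
    crop(r,155,50,90,75,8,f"pics/s5c{'m' if off<0 else 'p'}.png",[(proj(r,circ(c,.062,zb+.01)),(0,0,255)),(proj(r,circ(c,.062,zb)),(0,255,255)),(proj(r,H),(255,0,0)),(proj(r,circ(c,.024,zb+.09)),(0,255,0))])
E
```

```text
(no output)
```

View pics/s5c.png

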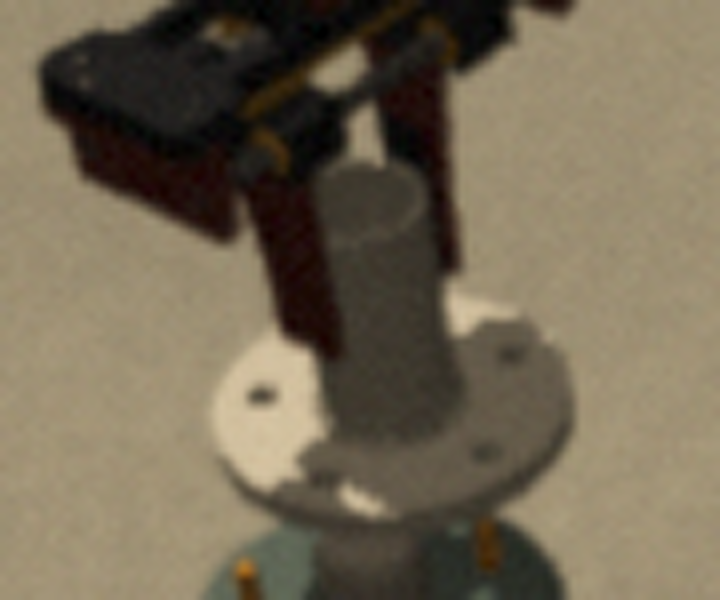

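View pics/s5cm.png

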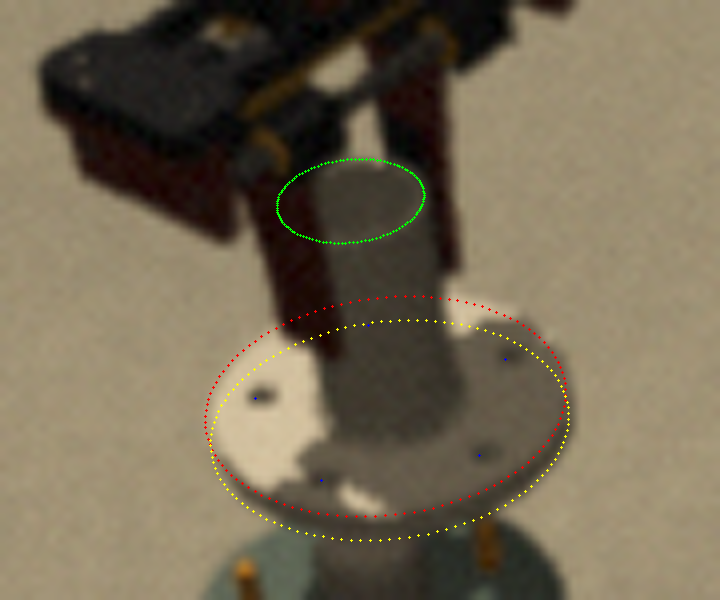

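```bash
cat >> fit.py <<'E'
d["s5"]=pickle.load(open("d5.pkl","rb"))["scene"]
o=("s5",P([(262,396),(512,355),(486,453),(322,478)],(155,50)),P((371,202),(155,50)),.2962-.0707+.09)
print("s5",fit([o],.2962-.0707+.009,(.441,-.236)))
E
python3 fit.py|tail -1
```

```text
s5 (array([ 0.4376, -0.2363]), np.float64(12.57), np.float64(0.6))
```

>>> arm_command:
  motion:
    - [[-0.004, 0.009, 0], [-0.0037, -0.001, -0.008], 1]
    - [[-0.004, 0.009, 0], [0, 0, 0], 1]
    - [[0, 0, 0], [0, 0, 0], 1]
    - [[0, 0, 0], [0, 0, 0], 1]

```text
clock: 8.9
eef_pos: [0.4583, -0.2362, 0.2959]
tool_rot: [3.141, -0.002, 1.585]
wrist_force: [0.1, -0.5, -3.6]
finger_gap: 0.0481
```

>>> arm_command:
  motion:
    - [[-0.006, -0.002, 0.01], [0, 0, 0], 1]
    - [[0, 0, 0.01], [0, 0, 0], 1]
    - [[0, 0, 0.005], [0, 0, 0], 1]
    - [[0, 0, 0], [0, 0, 0], 1]

```text
clock: 9.3
eef_pos: [0.456, -0.2406, 0.2735]
tool_rot: [-3.14, -0.002, 1.585]
wrist_force: [0.0, 0.1, -4.2]
finger_gap: 0.0485
```

```bash
python3 look.py 6 scene wrist top;python3 - <<'E'
import pickle;from h import *
d=pickle.load(open("d6.pkl","rb"))
crop(d["scene"],155,60,90,70,8,"pics/s6c.png")
crop(d["top"],345,195,90,75,8,"pics/t6c.png")
crop(d["wrist"],160,120,240,180,3.2,"pics/w6c.png")
E
```

```text
{'clock': np.float64(9.3), 'eef_pos': array([ 0.456 , -0.2406,  0.2735]), 'tool_rot': array([-3.1399e+00, -2.4000e-03,  1.5850e+00]), 'wrist_force': array([ 0.0227,  0.051 , -4.2439]), 'wrist_torque': array([-0.1118,  0.0287,  0.0293]), 'finger_gap': np.float64(0.0485), 'joint_positions': array([-0.1957,  0.2239,  0.7057,  1.8533, -0.1618,  1.1245,  0.5824])}
```

View pics/s6c.png

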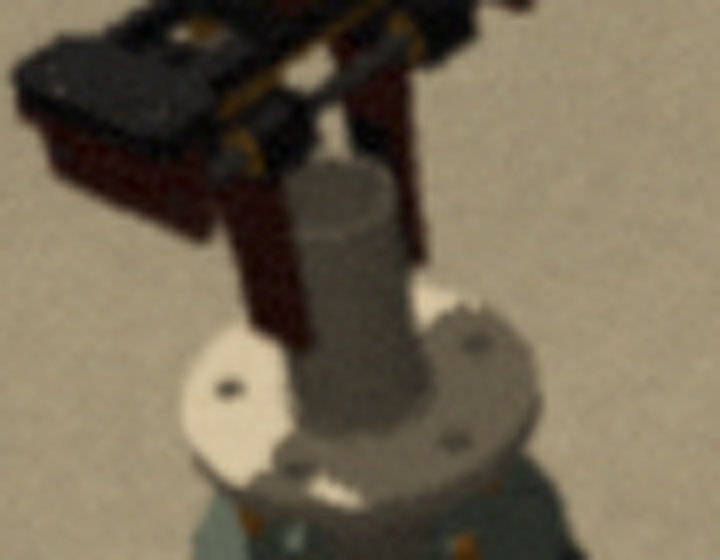

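View pics/t6c.png

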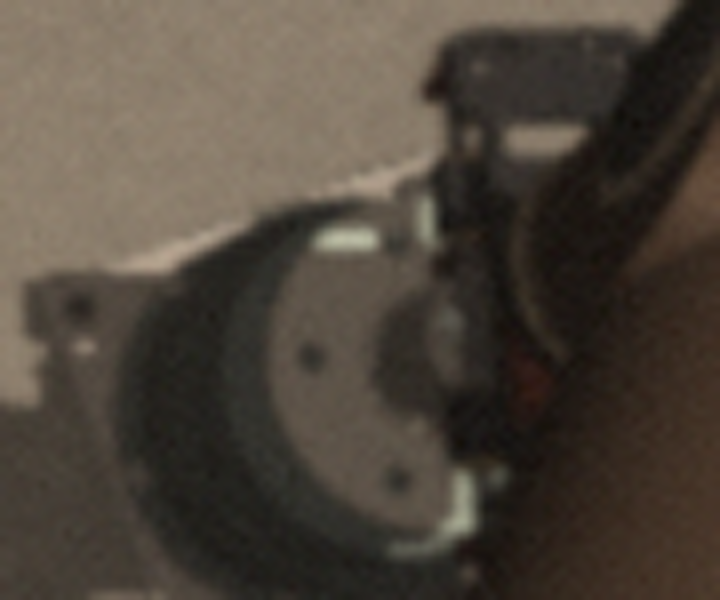

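View pics/w6c.png

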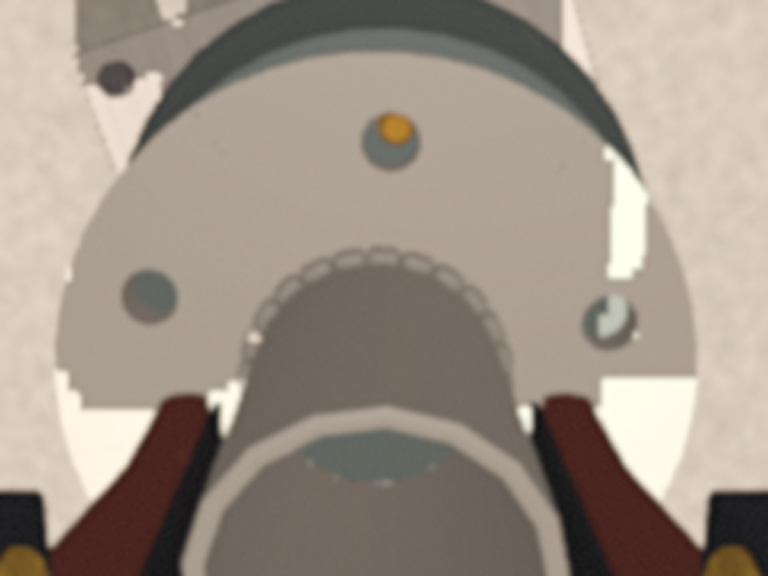

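The wrist view shows a brass stud tip inside the far hole, at crop (396,128) against the hole's (391,140). I'll use the same camera for the relative offset.

```bash
python3 - <<'E'
import pickle;from h import *
from scipy.optimize import least_squares
r=pickle.load(open("d6.pkl","rb"))["wrist"]
k=3.2
f=lambda a:np.array(a,float)/k-.5+[160,120]
zb=.2735-.0707
ob=f([(150,296),(391,140),(609,322)])
def m(p):
    a=p[2]+np.radians([144,72,0]);return np.c_[p[0]+.046*np.cos(a),p[1]+.046*np.sin(a),np.full(3,zb+.0095)]
s=least_squares(lambda p:(proj(r,m(p))-ob).ravel(),[.456,-.24,.26])
print("socket",s.x[:2],np.degrees(s.x[2]),s.fun)
print("stud",onz(r,f([(396,128)]),.17),"expect fixed cams",.4558+.046*np.cos(np.radians(87.2)),-.2432+.046*np.sin(np.radians(87.2)))
# plate outline: top edge at crop (385,52)
print("plate far edge",onz(r,f([(385,52)]),zb+.01), "rot face far edge ~", onz(r,f([(385,27)]),.15))
E
```

```text
socket [ 0.45562364 -0.23857263] 15.460487260123449 [ 0.15479512 -0.19429025 -0.12189008  0.2810479  -0.02786672 -0.11831649]
stud [[ 0.45931989 -0.19410858  0.17      ]] expect fixed cams 0.4580470894105982 -0.19725491768229403
plate far edge [[ 0.45637661 -0.1766736   0.2128    ]] rot face far edge ~ [[ 0.45665234 -0.17243213  0.15      ]]
```

Both estimates agree: about 1.5 mm in -y is left and the bearing is within 0.3°. I'll descend.

>>> arm_command:
  motion:
    - [[-0.002, 0.001, 0.002], [0, 0, 0], 1]
    - [[0, 0, 0.004], [0, 0, 0], 1]
    - [[0, 0, 0.003], [0, 0, 0], 1]
    - [[0, 0, 0.002], [0, 0, 0], 1]
    - [[0, 0, 0.002], [0, 0, 0], 1]
    - [[0, 0, 0], [0, 0, 0], 1]

```text
clock: 10.05
eef_pos: [0.4578, -0.2426, 0.2637]
tool_rot: [3.141, -0.002, 1.585]
wrist_force: [-0.4, 0.3, -5.3]
finger_gap: 0.0483
```

>>> arm_command:
  motion:
    - [[0, -0.0012, 0.002], [0, 0, 0], 1]
    - [[0, 0, 0.002], [0, 0, 0], 1]
    - [[0, 0, 0.002], [0, 0, 0], 1]
    - [[0, 0, 0.002], [0, 0, 0], 1]
    - [[0, 0, 0.002], [0, 0, 0], 1]

```text
clock: 10.55
eef_pos: [0.4569, -0.2426, 0.2553]
tool_rot: [3.14, -0.002, 1.585]
wrist_force: [-0.3, 0.0, -5.2]
finger_gap: 0.0482
```

>>> arm_command:
  motion:
    - [[0, -0.0005, 0.002], [0, 0, 0], 1]
    - [[0, 0, 0.002], [0, 0, 0], 1]
    - [[0, 0, 0.002], [0, 0, 0], 1]

```text
clock: 10.85
eef_pos: [0.4565, -0.2426, 0.25]
tool_rot: [3.14, -0.002, 1.586]
wrist_force: [0.8, 0.1, -4.3]
finger_gap: 0.0483
```

```bash
python3 look.py 7 wrist scene;python3 - <<'E'
import pickle;from h import *
d=pickle.load(open("d7.pkl","rb"))
crop(d["scene"],155,60,90,70,8,"pics/s7c.png")
crop(d["wrist"],160,120,240,180,3.2,"pics/w7c.png")
E
```

```text
{'clock': np.float64(10.85), 'eef_pos': array([ 0.4565, -0.2426,  0.25  ]), 'tool_rot': array([ 3.1401e+00, -1.7000e-03,  1.5855e+00]), 'wrist_force': array([ 0.7697,  0.0802, -4.2858]), 'wrist_torque': array([-0.0741,  0.0211,  0.0122]), 'finger_gap': np.float64(0.0483), 'joint_positions': array([-0.1802,  0.2509,  0.6994,  1.8838, -0.1856,  1.071 ,  0.608 ])}
```

View pics/s7c.png

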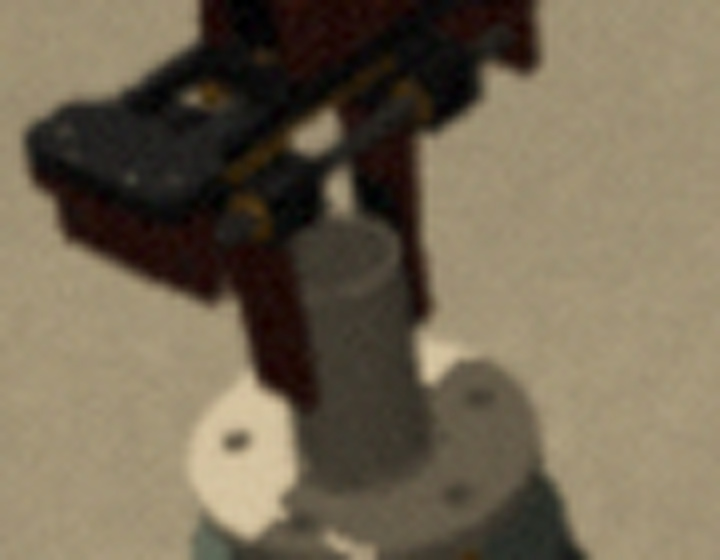

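View pics/w7c.png

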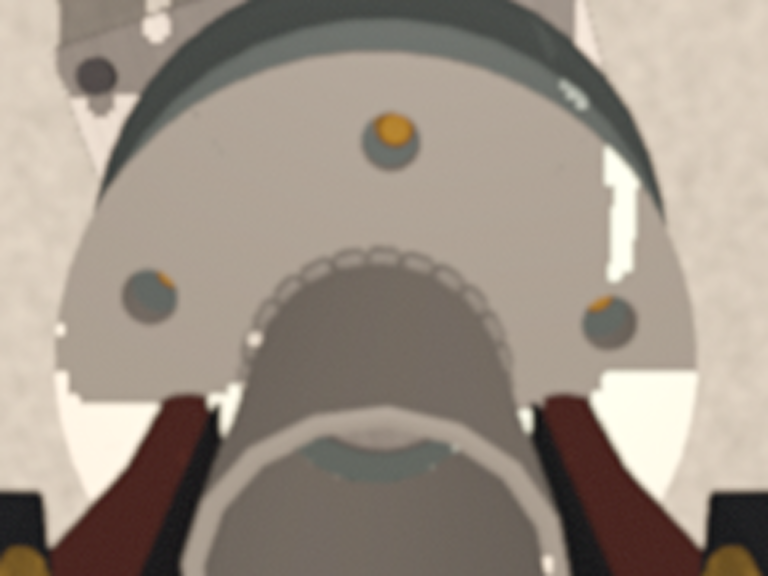

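The studs show symmetrically through three holes and the spigot is in the bore. The socket needs about +1 mm in x. I'll go on slowly.

>>> arm_command:
  motion:
    - [[0, 0.0013, 0.0015], [0, 0, 0], 1]
    - [[0, 0, 0.002], [0, 0, 0], 1]
    - [[0, 0, 0.002], [0, 0, 0], 1]

```text
clock: 11.25
eef_pos: [0.4578, -0.2426, 0.2455]
tool_rot: [3.14, -0.002, 1.586]
wrist_force: [0.1, 1.1, -5.1]
finger_gap: 0.0483
```

>>> arm_command:
  motion:
    - [[0, 0, 0.0018], [0, 0, 0], 1]
    - [[0, 0, 0.0018], [0, 0, 0], 1]

```text
clock: 11.45
eef_pos: [0.4578, -0.2426, 0.2423]
tool_rot: [3.14, -0.002, 1.586]
wrist_force: [-0.3, 0.3, -4.2]
finger_gap: 0.0483
```

```bash
python3 look.py 8 wrist;python3 - <<'E'
import pickle;from h import *
d=pickle.load(open("d8.pkl","rb"))
crop(d["wrist"],160,120,240,180,3.2,"pics/w8c.png")
E
```

```text
{'clock': np.float64(11.45), 'eef_pos': array([ 0.4578, -0.2426,  0.2423]), 'tool_rot': array([ 3.1400e+00, -1.6000e-03,  1.5856e+00]), 'wrist_force': array([-0.3008,  0.329 , -4.1776]), 'wrist_torque': array([-0.0188,  0.0642,  0.0361]), 'finger_gap': np.float64(0.0483), 'joint_positions': array([-0.1755,  0.2621,  0.6961,  1.8914, -0.1948,  1.0548,  0.6152])}
```

View pics/w8c.png

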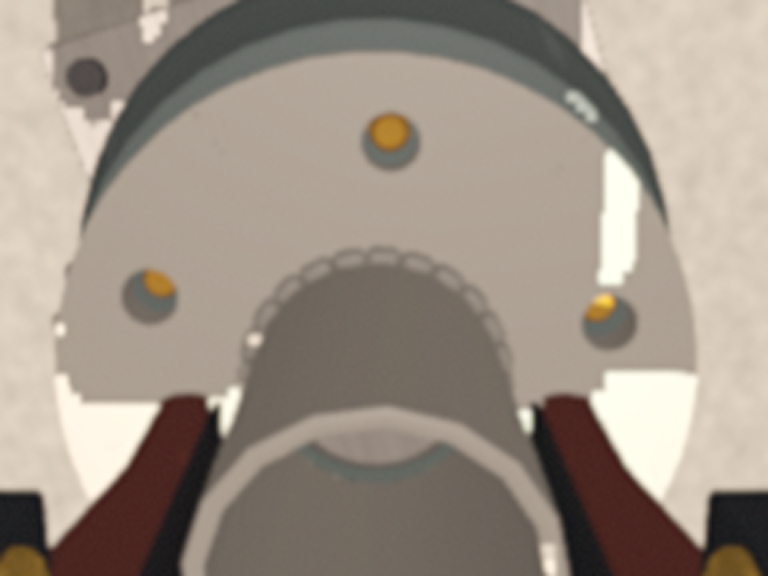

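The spigot is engaged, the holes sit over the studs, and there's no contact load. I'll continue at about 15 mm/s, watching the force.

>>> arm_command:
  motion:
    - [[0, 0, 0.0018], [0, 0, 0], 1]
    - [[0, 0, 0.0018], [0, 0, 0], 1]

```text
clock: 11.7
eef_pos: [0.4577, -0.2425, 0.239]
tool_rot: [3.14, -0.002, 1.586]
wrist_force: [-0.6, -0.2, -4.6]
finger_gap: 0.0484
```

>>> arm_command:
  motion:
    - [[0, 0, 0.0018], [0, 0, 0], 1]
    - [[0, 0, 0.0018], [0, 0, 0], 1]

```text
clock: 11.9
eef_pos: [0.4577, -0.2426, 0.2359]
tool_rot: [3.14, -0.002, 1.586]
wrist_force: [0.0, -0.2, -5.2]
finger_gap: 0.0481
```

>>> arm_command:
  motion:
    - [[0, 0, 0.0018], [0, 0, 0], 1]
    - [[0, 0, 0.0018], [0, 0, 0], 1]
    - [[0, 0, 0.0018], [0, 0, 0], 1]

```text
clock: 12.2
eef_pos: [0.4577, -0.2426, 0.2312]
tool_rot: [3.14, -0.002, 1.586]
wrist_force: [-0.4, -0.5, -4.4]
finger_gap: 0.0483
```

>>> arm_command:
  motion:
    - [[0, 0, 0.0018], [0, 0, 0], 1]
    - [[0, 0, 0.0018], [0, 0, 0], 1]
    - [[0, 0, 0.0015], [0, 0, 0], 1]

```text
clock: 12.5
eef_pos: [0.4578, -0.2425, 0.2267]
tool_rot: [3.14, -0.002, 1.586]
wrist_force: [0.5, 0.7, -4.8]
finger_gap: 0.0482
```

Underside is near 0.156. The last millimetres go slower.

>>> arm_command:
  motion:
    - [[0, 0, 0.0012], [0, 0, 0], 1]
    - [[0, 0, 0.0012], [0, 0, 0], 1]
    - [[0, 0, 0.0012], [0, 0, 0], 1]

```text
clock: 12.8
eef_pos: [0.4578, -0.2425, 0.2236]
tool_rot: [3.14, -0.002, 1.586]
wrist_force: [-0.1, 0.1, -4.4]
finger_gap: 0.0481
```

>>> arm_command:
  motion:
    - [[0, 0, 0.001], [0, 0, 0], 1]
    - [[0, 0, 0.001], [0, 0, 0], 1]

```text
clock: 13.0
eef_pos: [0.4578, -0.2425, 0.2218]
tool_rot: [3.14, -0.002, 1.586]
wrist_force: [-0.5, -0.3, -4.0]
finger_gap: 0.048
```

>>> arm_command:
  motion:
    - [[0, 0, 0.001], [0, 0, 0], 1]
    - [[0, 0, 0.001], [0, 0, 0], 1]

```text
clock: 13.2
eef_pos: [0.458, -0.2423, 0.2205]
tool_rot: [3.14, -0.002, 1.586]
wrist_force: [-2.8, 2.0, 9.7]
finger_gap: 0.0482
```

There's contact at TCP z 0.2205 (underside about 0.150), with about 14 N on the face, which is well under 60. I'll check before opening.

```bash
python3 look.py 9 wrist scene;python3 - <<'E'
import pickle;from h import *
d=pickle.load(open("d9.pkl","rb"))
a=d["wrist"];crop(a,160,120,240,180,3,"pics/w9c.png");crop(d["scene"],155,80,90,60,8,"pics/s9c.png")
E
```

```text
{'clock': np.float64(13.2), 'eef_pos': array([ 0.458 , -0.2423,  0.2205]), 'tool_rot': array([ 3.1399e+00, -2.1000e-03,  1.5859e+00]), 'wrist_force': array([-2.8009,  2.0358,  9.6844]), 'wrist_torque': array([ 0.4613,  1.0488, -0.0357]), 'finger_gap': np.float64(0.0482), 'joint_positions': array([-0.1622,  0.2891,  0.6865,  1.9175, -0.2184,  1.0084,  0.6363])}
```

View pics/w9c.png

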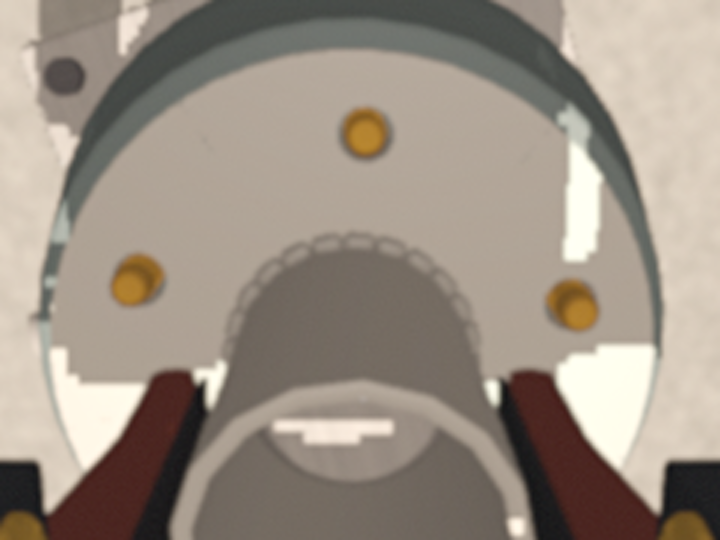

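View pics/s9c.png

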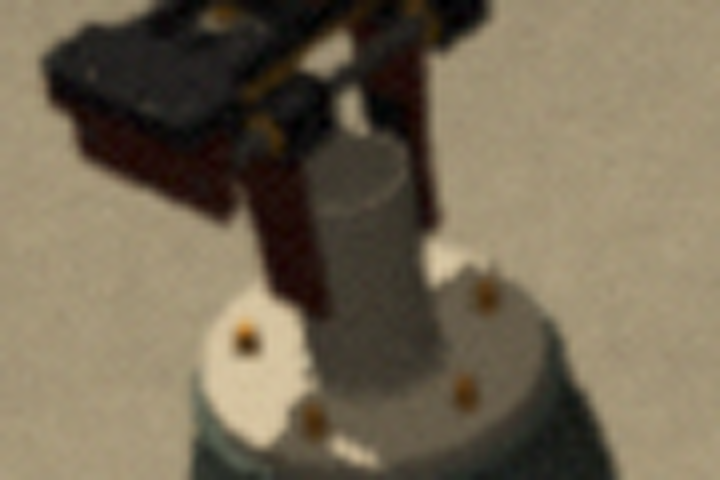

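Studs stand out of every visible hole, at wrist crop (135,285), (365,133), (572,308) and four in the scene crop, and the plate is down. I'll release.

>>> arm_command:
  motion:
    - [[0, 0, 0], [0, 0, 0], 0.05]
    - [[0, 0, 0], [0, 0, 0], -0.2]
    - [[0, 0, 0], [0, 0, 0], -0.5]
    - [[0, 0, 0], [0, 0, 0], -1]
    - [[0, 0, 0], [0, 0, 0], -1]
    - [[0, 0, 0], [0, 0, 0], -1]
  newtons: 10

```text
clock: 13.9
eef_pos: [0.4592, -0.2436, 0.2217]
tool_rot: [3.136, 0.0, 1.585]
wrist_force: [-1.0, -0.2, 0.8]
finger_gap: 0.0813
```

>>> arm_command:
  motion:
    - [[0, 0, 0], [0, 0, 0], -1]
    - [[0, 0, -0.008], [0, 0, 0], -1]
    - [[0, 0, -0.012], [0, 0, 0], -1]
    - [[0, 0, -0.02], [0, 0, 0], -1]
    - [[0, 0, -0.03], [0, 0, 0], -1]
    - [[0, 0, -0.04], [0, 0, 0], -1]
    - [[0, 0, -0.04], [0, 0, 0], -1]
    - [[0, 0, -0.02], [0, 0, 0], -1]

```text
clock: 14.7
eef_pos: [0.457, -0.2437, 0.3649]
tool_rot: [3.139, 0.0, 1.584]
wrist_force: [0.6, 0.9, -0.9]
finger_gap: 0.088
```

```bash
python3 look.py 10 wrist scene;python3 - <<'E'
import pickle;from h import *
d=pickle.load(open("d10.pkl","rb"))
c=(.4558,-.2434)
r=d["scene"];crop(r,155,80,90,65,8,"pics/s10c.png",[(proj(r,circ(c,.062,.16)),(0,0,255)),(proj(r,circ(c,.024,.24)),(0,255,0))])
E
```

```text
{'clock': np.float64(14.7), 'eef_pos': array([ 0.457 , -0.2437,  0.3649]), 'tool_rot': array([3.1390e+00, 2.0000e-04, 1.5836e+00]), 'wrist_force': array([ 0.5939,  0.8744, -0.9244]), 'wrist_torque': array([-0.0421, -0.0184, -0.0291]), 'finger_gap': np.float64(0.088), 'joint_positions': array([-0.2274,  0.1487,  0.7236,  1.7093, -0.1026,  1.3194,  0.5288])}
```

View pics/s10c.png

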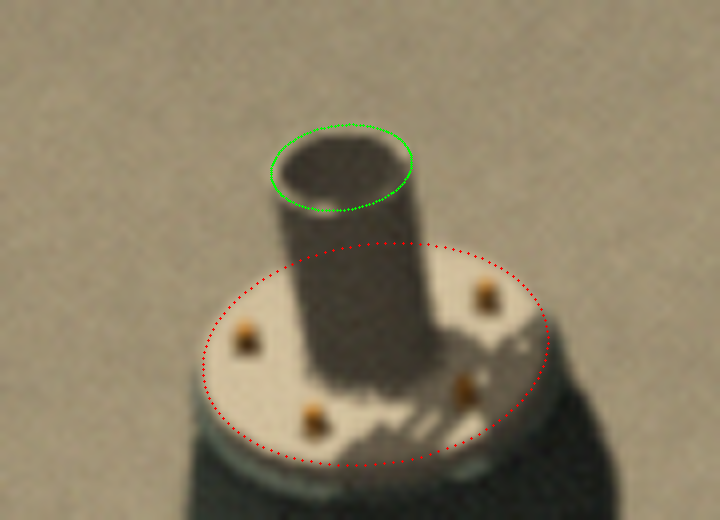

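View pics/wrist10.png

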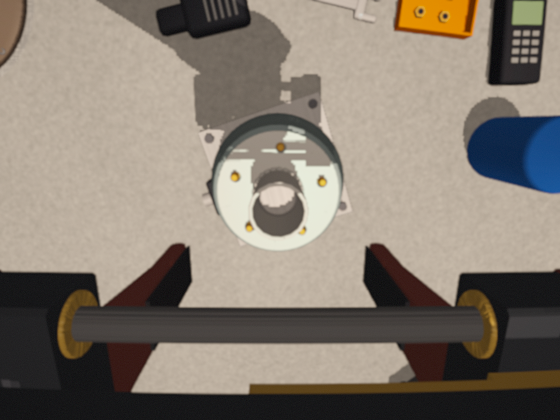

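View pics/scene10.png

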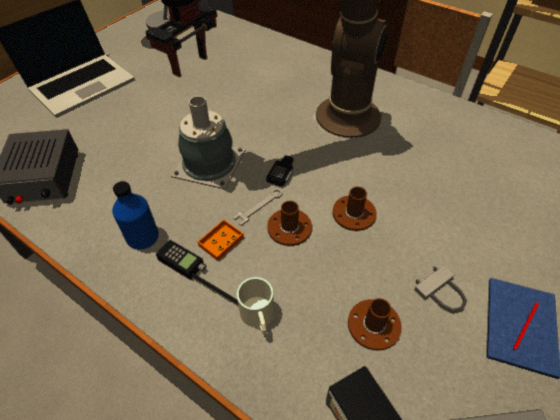

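The socket's outline matches the fully-home overlay, all five studs show through (wrist picture), the gripper is clear, and nothing else has moved. I'll hand it in.

```bash
python3 -c "
from station import arm
print(arm.finish_job())"
```

```text
the job is handed in; nothing more can be done
None
```

I fitted the bare aluminium socket on the rotator, let go of it and handed the job in at about 15 s. The hand-in reports no verdict.

**What I did:** I gripped the tube and carried the socket over. I set the bore on the spigot with the holes within about 0.5° of the studs, judged from the cameras, so no searching turn was needed. I then lowered it at about 15 mm/s or slower until it sat home. The highest push I read on the rotator was about 14 N.

**Last checks:**
- **Fully home:** contact came with the plate's underside at about 0.150 m, and the socket's outline in the scene picture matches the fully-home overlay.
- **Studs:** all five show through the holes in the wrist picture.
- **Gripper:** it is open and about 14 cm above where it let go, touching nothing.
- **Bystanders:** none has visibly moved, judged by eye from the scene pictures.

**Disagreements:** before the grasp, the wrist camera put the socket about 4 mm further in y than the fixed cameras did. I aligned it over the rotator with offsets measured in a single picture, so this did not matter. At hover, the scene camera's single-view fit was 3.4 mm off the jaw centre in x. I trusted the jaws there, and the fit went home without resistance.

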